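Release and open the wide cuvette holder

TASK

Two cuvette holders stand on the bench. On the wider one, press the release tab at its front with a fingertip so that its lid springs up by itself, then push the lid back until it is fully open and stays there. Only touch, never grasp: do not lift, tip or shove the holders, leave the narrow holder shut and its tab alone, and leave everything else where it stands.

Things in the scene. Friction and masses are not known exactly. Their poses are not given: they have to be found in the camera images.
- wide_holder: The holder to open: a heavy (2.5 kg) loose block on rubber feet, 110 mm deep (x), 130 mm wide (y), deck 62 mm high, with four cuvette wells under a flat lid. Origin at the centre of its underside; z up; -x points to its front, where the release tab is; +x to its back, where the lid is hinged.
- wide_tab_pad (a point): Middle of the ribbed part of the wide tab's upper face, where a fingertip presses down; starts at x -90, y 0, z 42.5 mm in the holder's frame. The flat steel pad is 40 mm wide (y), 5 mm thick, from x -62 to -105 mm. Behind it an upright hook (top 73 mm high) holds the lid's nose; pressed, its top swings forward to x -70 mm, so press the outer half of the pad.
- wide_tab (a joint): Wide holder's release tab, hinged at its rear end (x -60, z 40 mm in the holder's frame): 0 rad = up (latched), 0.32 = fully down (pad point 9 mm lower). Releases the lid from about 0.15. Sprung: about 3.5 N at the pad point to release, 5.5 N fully down; returns when let go.
- wide_lid (a joint): Wide holder's lid: 0 rad = shut, 1.92 = fully open on its stop, leaning back past upright. Released, a spring pin lifts it within about a second to about 0.7 rad, where it rests; from there it must be pushed. Damped and light (0.12 kg): about 2 N at the edge. Let go before about 1.75 it may fall back; beyond that it sinks to the stop and stays.
- wide_lid_edge (a point): Middle of the front edge face of the wide holder's lid, 96 mm from the hinge axis, half way up the lid's 9 mm thickness; moves with the lid. A steel nose stands 8 mm out from it, 20 mm wide. When the lid has sprung up it stands about 65 mm above the deck and about 21 mm ahead of the holder's centre.
- wide_hinge (a point): Point on the wide lid's hinge axis (axis along the holder's y), in the holder's frame at x +50, y 0, z 62 mm. The lid's underside lies in the plane through this axis.
- narrow_holder: The other holder, of the same make, but only 76 mm wide with a single well; same depth, height, tab and lid. Origin and axes as for the wide one. Leave it shut.
- narrow_lid (a joint): Narrow holder's lid, 0 rad = shut. Must stay shut.
- narrow_tab (a joint): Narrow holder's release tab, 0 rad = up. Do not press it.
- tall_beaker: Clear beaker, 58 mm wide, 78 mm high, standing between the holders; origin at the centre of its foot, z up. Leave alone.
- jar: Clear screw-lid jar, 63 mm wide, 72 mm high, standing behind and between the holders; origin at the centre of its foot, z up. Leave alone.
- pulp_tray: Small brown moulded pulp tray at the left, 50 x 94 x 53 mm; origin at the centre of its underside. Leave alone.
- tape_roll: Roll of tape lying flat at the right front, 96 mm across, 25 mm high; origin at the centre of its underside. Leave alone.
- reagent_bottle_2: Brown reagent bottle with a screw cap, 48 mm wide, 95 mm high, standing behind and between the holders; origin at the centre of its foot, z up. Leave alone.

How it is judged:
By the outcome, as a careful person would: the job done as asked, in the order asked, and still so for the second after the job is handed in, with the robot touching nothing.
It also fails if it takes over 45 s, if anything falls off the work surface, if the arm or the gripper's body presses on something with over 40 N, if the wrist force passes 120 N, or if a joint passes its speed limit or range.

ROBOT

A 7-joint arm with a two-finger parallel gripper is mounted at the origin on a cart in front of the work surface, level with it; the furniture and walls round the work are solid. World frame = base frame: x ahead of the robot, y to its left, z up, the work surface at z = 0. Lengths are in m, angles in degrees, forces in N, time in s.
With the tool pointing down it reaches from about 0.4 to 0.85 m from the base axis. Payload 4.4 kg.
Tool frame: the origin (TCP) lies between the finger pads; the fingertips stand 14 mm ahead of it and the grasp point (between the pads) lies 5 mm behind it; z points along the fingers, y is the line along which they close (so a half turn about z gives the same grasp; the last joint's range is limited). The gripper opens to 94 mm and grips with 3 to 60 N. Pads are 16 mm wide; open, the fingers measure 119 mm over their backs; the gripper's body (75 mm by 177 mm) begins 78 mm behind the grasp point.
Start: joints at [-74.129, 36.005, 2.206, 86.941, -1.547, 57.084, -1.146], TCP at [0.218, 0.612, 0.195] pointing down, gripper open.
Joint ranges: [-175.42, 175.42], [-21.48, 121.26], [-71.46, 75.88], [10.55, 141.38], [-63.04, 243.04], [13.31, 113.54], [-168.57, 168.57]. Speed limits (degrees/s): [147.25, 147.25, 180, 180, 180, 180, 180].

INTERFACE

Orientations are given as [roll, pitch, yaw] about the fixed x, y, z axes, in that order (R = Rz(yaw) Ry(pitch) Rx(roll)).
In Python, from plant import r, imaging gives the robot as it stands.
- The arm moves only by the tool servo_tool, never from a script. Its arguments are lists of equal length, an entry for each row: "gripper": the gripper's target within -1 to 1 (fully open at 1, half-way at 0, shut at -1); "travel": the shift along the tool's x, y, z in mm, a list of three; "rotation": the turn, a rotation vector about the tool's x, y, z in degrees, a list of three. A call has 1 to 8 rows; each row is the pose to reach, as a shift and turn from the pose commanded when the call began, along the tool's axes at that moment; what a row does not reach only later rows make up. A row lasts 1/10 s, in which the tool goes at most 50 mm and 8.59 degrees, less where a joint would pass 70% of its speed; a pose out of reach is approached as far as the arm can. A call with a gripper value outside its range is refused whole. The fingers move at their own pace and stop on an object; the grip force is fixed at half the most. Time passes only in rows, so rows that repeat a pose let the fingers close. It gives the time, the measured TCP pose, the force, the opening and the grip force at its end, in the units of the state.
- r.get_state(): the state, without advancing time (a new reading comes with each control period).
- imaging.read_camera(name): name is "side" or "top" or "wrist"; returns (picture, depth): 384x512x3 uint8, red, green, blue; 384x512 float32, m along the optical axis (not along the pixel's ray), 0 where there is no reading.
- imaging.camera_params(name): a dict with "vfov" (degrees; the focal length in pixels is half the picture's height over the tangent of half this angle, whatever the lens; pixels are square), "cx", "cy" (the principal point, pixels), "T" (4x4, takes a point from camera to world coordinates). Camera axes: x right, y up, looking along -z (the intrinsics and any distortion apply to the point x, -y, -z); pixel columns grow to the right and rows downward; lengths in m; the calibration is good to about 2 mm. The wrist camera is an equidistant fisheye: a pixel r from the principal point sees the ray r / f radians off the axis. A picture is of the moment at which its call begins: read the wrist's pose just before it. camera_params takes no time and is no camera call; for the wrist camera it gives the pose at the moment of the call.
- r.finish_job(): hands the job in; it is judged then, once.
The state is a dict: "time": time; "joint_pos": joint angles; "qd": joint speeds; "joint_torque": joint torques, N m; "eef_pos": TCP position; "tcp_rot": TCP orientation; "contact_force": force on the tool from outside, world axes, zero at the start; "ft_torque": the same for the moment, N m; "width": opening from 0.0 (shut) to 1.0 (fully open); "grasp_force": force on a finger pad.
Only numpy, scipy, OpenCV 4.12 (cv2) and the standard library are available. Lean on these libraries where they do the work, as an engineer would, in place of code of your own. Each camera call takes 0.05 s, during which the arm holds its last target. There are 200 camera calls.

## Working session

There is one attempt and no reset: what is moved stays moved. The work goes in short steps, Python scripts to look and compute and a tool call to move; the robot and the scene stay as the last step left them, time stands still between calls to the robot, and variables do not carry over. Pictures are saved under pics/ and viewed, at most 10 in all, crops included, and the job is handed in when it is done.

Besides the shell and the picture viewer there is one more tool, called after ">>>" as a command line: name --argument value ..., lists and objects as JSON in quotes. servo_tool: Moves the arm, as the interface text tells. Its arguments: {"type":"object","properties":{"gripper":{"type":"array","items":{"type":"number"}},"travel":{"type":"array","items":{"type":"array","items":{"type":"number"}}},"rotation":{"type":"array","items":{"type":"array","items":{"type":"number"}}}},"required":["gripper","travel","rotation"]}

```bash
mkdir -p pics; cat > h.py <<'E'
import numpy as np,cv2
from plant import r,imaging
def cloud(n):
    p=imaging.camera_params(n); im,d=imaging.read_camera(n)
    f=192/np.tan(np.radians(p["vfov"]/2)); v,u=np.mgrid[:384,:512]
    P=np.stack([(u-p["cx"])/f*d,-(v-p["cy"])/f*d,-d,np.ones_like(d)],-1)@np.array(p["T"]).T
    P=P[...,:3]; P[d==0]=np.nan
    return im,P
E
python3 - <<'E'
from h import *
for n in("top","side"):
    print(n,{k:(np.round(v,3).tolist()) if k!='model' else v for k,v in imaging.camera_params(n).items() if not isinstance(v,str)})
    im,P=cloud(n); np.save(n,P); cv2.imwrite(f"pics/{n}.png",cv2.resize(im[...,::-1],(800,600)))
s=r.get_state();print(s["eef_pos"],s["tcp_rot"],s["time"])
E
```

```text
top {'vfov': 46.872, 'cx': 263.274, 'cy': 197.689, 'T': [[0.01, 0.996, -0.09, 0.432], [-1.0, 0.01, -0.001, -0.017], [-0.0, 0.09, 0.996, 1.606], [0.0, 0.0, 0.0, 1.0]]}
side {'vfov': 52.838, 'cx': 260.346, 'cy': 199.039, 'T': [[0.968, 0.117, -0.222, 0.302], [-0.251, 0.395, -0.884, -1.051], [-0.016, 0.911, 0.412, 0.545], [0.0, 0.0, 0.0, 1.0]]}
[0.21824462 0.61163103 0.19455706] [-1.79904168e+02  5.45117015e-04  1.60357760e+02] 0.1
```

View pics/top.png

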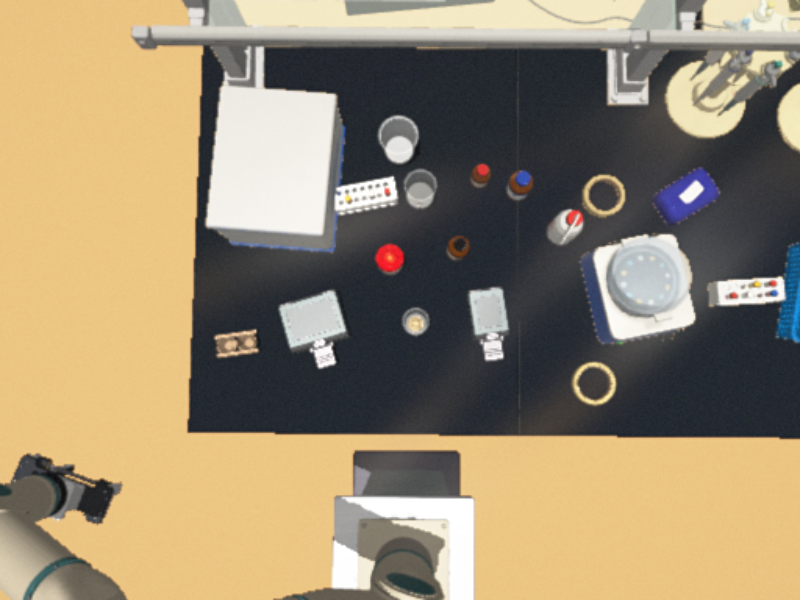

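View pics/side.png

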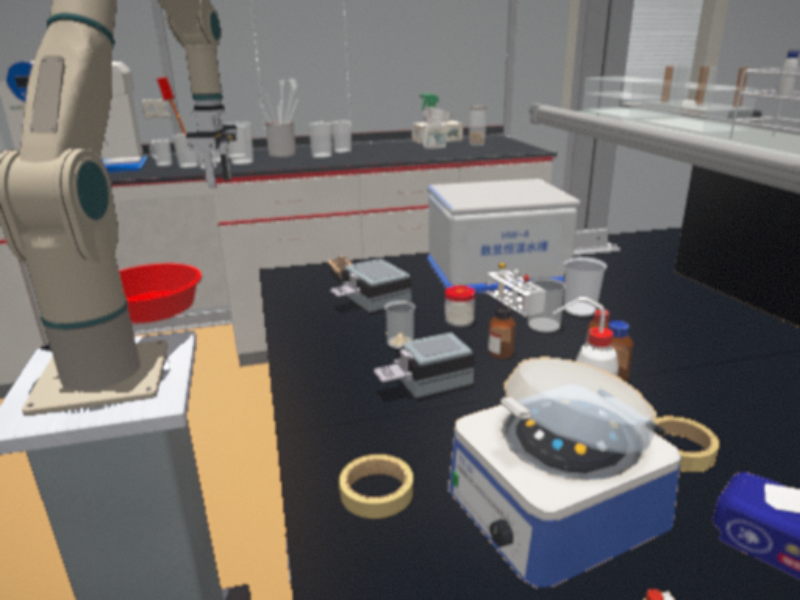

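The top view shows the wide holder at about (313,320) with its tab at (323,355), yawed roughly 15°. The narrow holder is at (489,315). I'll measure from depth next.

```bash
python3 - <<'E'
from h import *
for n in("top","side"):
    P=np.load(n+".npy").reshape(-1,3); P=P[~np.isnan(P[:,0])]
    m=(P[:,0]>.3)&(P[:,0]<.62)&(P[:,1]>.08)&(P[:,1]<.33)&(P[:,2]>.015)&(P[:,2]<.1)
    Q=P[m]
    for lo,hi in((.06,.085),(.033,.052)):
        q=Q[(Q[:,2]>lo)&(Q[:,2]<hi)]
        print(n,lo,len(q),np.median(q[:,2]),cv2.minAreaRect((q[:,:2]*1000).astype(np.float32)))
    if n=="top":
        q=Q[(Q[:,2]>.06)]; c=q.mean(0)
        print(np.histogram(Q[:,2],np.arange(.015,.1,.005)))
im,P=cloud("top")
c=cv2.resize(im[165:255,165:285,::-1],None,fx=6,fy=6,interpolation=cv2.INTER_CUBIC); cv2.imwrite("pics/c1.png",c)
E
```

```text
top 0.06 1160 0.07173659371184948 ((542.7183837890625, 203.911865234375), (114.36730194091797, 129.64047241210938), 17.406940460205078)
top 0.033 182 0.04327490523594313 ((516.4954223632812, 166.22250366210938), (89.87466430664062, 164.4669189453125), 55.73018264770508)
(array([  4,   2,   7,   9,  30,  91,  55,  10,  29,  99, 285, 560, 199,
        17,   0,   0]), array([0.015, 0.02 , 0.025, 0.03 , 0.035, 0.04 , 0.045, 0.05 , 0.055,
       0.06 , 0.065, 0.07 , 0.075, 0.08 , 0.085, 0.09 , 0.095]))
side 0.06 471 0.06990897505732696 ((541.33203125, 201.5747833251953), (110.67050170898438, 135.90170288085938), 20.832611083984375)
side 0.033 293 0.04196704384388361 ((525.1416625976562, 166.76666259765625), (90.79096221923828, 168.00433349609375), 60.49831008911133)
```

View pics/c1.png

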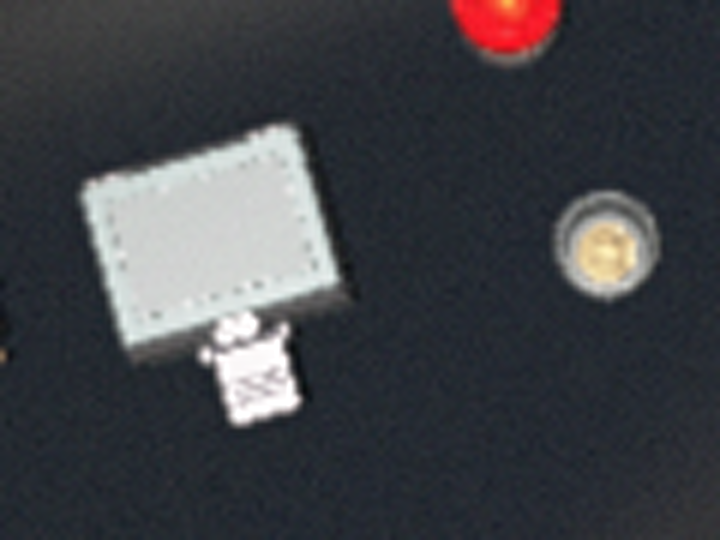

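The crop shows lid corners at (83,188), (295,125), (340,285) and (128,345). The tab's outer edge runs from (240,425) to (300,405), with the ribs around (260,385).

```bash
python3 - <<'E'
from h import *
p=imaging.camera_params("top");T=np.array(p["T"]);f=192/np.tan(np.radians(p["vfov"]/2))
def pt(u,v,z):
    u=165+(u+.5)/6-.5;v=165+(v+.5)/6-.5
    d=T[:3,:3]@[(u-p["cx"])/f,-(v-p["cy"])/f,-1]; return (T[:3,3]+d*(z-T[2,3])/d[2])[:2]
L=[pt(*c,.071) for c in((83,188),(295,125),(340,285),(128,345))]
print("lid",np.round(L,4))
for a,b in((0,1),(3,2),(3,0),(2,1)): 
    d=L[b]-L[a]; print(np.linalg.norm(d),np.degrees(np.arctan2(d[1],d[0])))
e=pt(240,425,.0425),pt(300,405,.0425);d=e[1]-e[0];print("tabend",e,np.linalg.norm(d),np.degrees(np.arctan2(d[1],d[0])))
rib=pt(260,385,.0425);print("rib",rib)
fm=(L[2]+L[3])/2; ax=(L[0]+L[1])/2-fm; ax/=np.linalg.norm(ax); tm=(e[0]+e[1])/2
print(fm,tm,np.degrees(np.arctan2(ax[1],ax[0])), (fm-tm)@ax,np.cross(ax,tm-fm))
d=fm-tm;print(np.degrees(np.arctan2(d[1],d[0])))
E
```

```text
lid [[0.5738 0.2804]
 [0.6118 0.1581]
 [0.5189 0.1302]
 [0.483  0.252 ]]
0.1280605817299587 -72.72472496700718
0.12690618602807863 -73.56887213855373
0.09510604491719603 17.41430844761586
0.09697995520858758 16.721458721496393
tabend (array([0.4377937 , 0.19007861]), array([0.44983823, 0.15513224])) 0.036963759336216526 -70.98309630538442
rib [0.46130876 0.178851  ]
[0.50098257 0.19110501] [0.44381596 0.17260542] 17.06450396800094 0.060078509414458386 -0.0009097054884950294
17.93200721733374<stdin>:13: DeprecationWarning: Arrays of 2-dimensional vectors are deprecated. Use arrays of 3-dimensional vectors instead. (deprecated in NumPy 2.0)
```

```bash
python3 - <<'E'
from h import *
from scipy.spatial.transform import Rotation as R
s=r.get_state();R0=R.from_euler("xyz",s["tcp_rot"],degrees=True)
print("cam in tool",R0.inv().apply(np.array(imaging.camera_params("wrist")["T"])[:3,3]-s["eef_pos"]))
print(R0.inv().apply(np.array([.456,.177,.195])-s["eef_pos"])*1000,s["contact_force"],s["width"])
E
```

```text
cam in tool [ 6.87381329e-02 -1.48813459e-04 -1.89417650e-01]
[-3.70002090e+02 -3.29518639e+02  1.56011986e-01] [1.22976742 0.2949074  0.07042859] 1.002255731469092
```

>>> servo_tool --gripper '[-1,-1,-1,-1,-1,-1,-1,-1]' --travel '[[-30,-27,0],[-65,-58,0],[-100,-89,0],[-135,-120,0],[-170,-151,0],[-205,-182,0],[-240,-213,0],[-275,-244,0]]' --rotation '[[0,0,-3],[0,0,-7],[0,0,-11],[0,0,-15],[0,0,-19],[0,0,-23],[0,0,-27],[0,0,-30]]'

```text
time: 0.95
eef_pos: [0.396, 0.2881, 0.1953]
tcp_rot: [-180.0, 0.0, -169.5]
contact_force: [1.4, -0.0, -1.2]
width: 0.353
grasp_force: 0.0
```

```bash
cat > g.py <<'E'
# usage: g.py hx hz : tool shift to put TCP at holder x=hx mm, y=0, z=hz mm, plus rotvec to yaw 197.2
import sys
from h import *
from scipy.spatial.transform import Rotation as R
s=r.get_state();R0=R.from_euler("xyz",s["tcp_rot"],degrees=True)
O=np.array([545,204.6]);a=np.radians(17.2);ax=np.array([np.cos(a),np.sin(a)])
p=np.array(s["eef_pos"])*1000
print("t",s["time"],"holder xyz",(p[:2]-O)@ax,(p[:2]-O)@[-ax[1],ax[0]],p[2],"F",np.round(s["contact_force"],1),"w",s["width"])
t=O+ax*float(sys.argv[1])
print("shift",np.round(R0.inv().apply([t[0]-p[0],t[1]-p[1],float(sys.argv[2])-p[2]]),1),"rot",np.round((R0.inv()*R.from_euler("xyz",[180,0,197.2],degrees=True)).as_rotvec(degrees=True),1))
E
python3 g.py -93 80
```

```text
t 0.95 holder xyz -117.59936133469621 123.86040566323763 195.34036212556043 F [ 1.4 -0.  -1.2] w 0.352623822886125
shift [ -38.9 -120.1  115.3] rot [-0.   0.  -6.7]
```

>>> servo_tool --gripper '[-1,-1,-1,-1,-1,-1,-1,-1]' --travel '[[-12,-35,10],[-24,-75,30],[-35,-105,55],[-39,-120,80],[-39,-120,105],[-39,-120,115],[-39,-120,115],[-39,-120,115]]' --rotation '[[0,0,-3],[0,0,-6.7],[0,0,-6.7],[0,0,-6.7],[0,0,-6.7],[0,0,-6.7],[0,0,-6.7],[0,0,-6.7]]'

```text
time: 1.75
eef_pos: [0.4556, 0.1798, 0.0809]
tcp_rot: [180.0, 0.0, -162.9]
contact_force: [0.5, -0.0, 0.4]
width: 0.006
grasp_force: 0.0
```

```bash
python3 g.py -93 60; python3 - <<'E'
from h import *
im,P=cloud("side");cv2.imwrite("pics/s2.png",cv2.resize(im[140:210,190:290,::-1],None,fx=7,fy=7,interpolation=cv2.INTER_CUBIC))
E
```

```text
t 1.75 holder xyz -92.79003967218328 2.7260782727395765 80.90909658840229 F [ 0.5 -0.   0.4] w 0.005599552409382373
shift [ 0.2 -2.7 20.9] rot [ 0.   0.  -0.1]
```

View pics/s2.png

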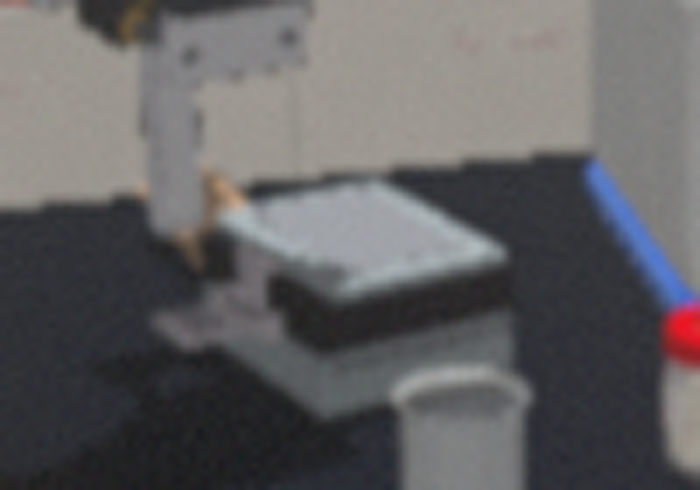

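The fingertip at (175,235) is above the outer part of the pad (~(185,320)), clear of the lid. Now pressing.

>>> servo_tool --gripper '[-1,-1,-1,-1,-1,-1]' --travel '[[2,-3,12],[2,-3,20],[2,-3,25],[2,-3,28],[2,-3,30],[2,-3,30]]' --rotation '[[0,0,0],[0,0,0],[0,0,0],[0,0,0],[0,0,0],[0,0,0]]'

```text
time: 2.4
eef_pos: [0.4544, 0.1756, 0.0503]
tcp_rot: [180.0, -0.0, -162.9]
contact_force: [0.1, -0.1, -0.1]
width: 0.003
grasp_force: 0.0
```

```bash
python3 g.py -95 49; python3 - <<'E'
from h import *
im,P=cloud("side");cv2.imwrite("pics/s3.png",cv2.resize(im[140:210,190:290,::-1],None,fx=7,fy=7,interpolation=cv2.INTER_CUBIC))
E
```

```text
t 2.4 holder xyz -95.1608698431899 -0.9310847852052366 50.31526723715565 F [ 0.1 -0.1 -0.1] w 0.0030916492050765245
shift [-0.2  0.9  1.3] rot [ 0.  -0.  -0.1]
```

View pics/s3.png

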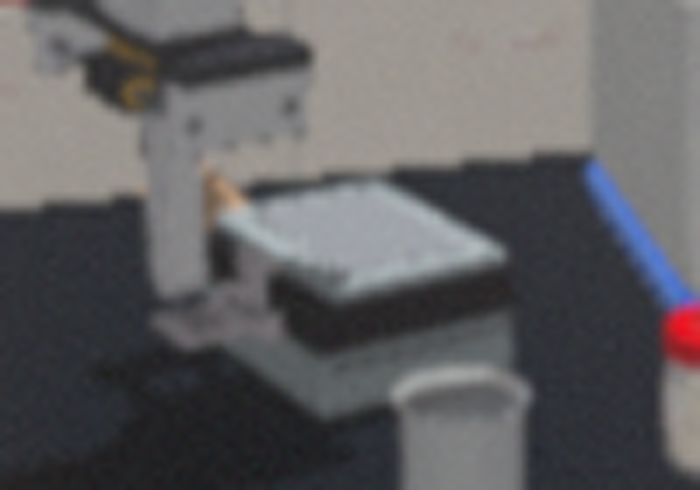

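No contact yet: the tip is at (180,298), just above or at the pad. I'll check the gap with side-camera depth.

```bash
python3 - <<'E'
from h import *
im,P=cloud("side")
a=np.radians(17.2);ax=np.array([np.cos(a),np.sin(a)])
def hc(u,v):
    p=P[int(round(140+v/7)),int(round(190+u/7))]*1000; d=p[:2]-[545,204.6]
    return np.round([d@ax,d@[-ax[1],ax[0]],p[2]],0)
print("finger");[print(v,[hc(u,v).tolist() for u in(160,175,190,200)]) for v in(240,270,285,295)]
print("pad");[print(v,[hc(u,v).tolist() for u in(165,180,200,220)]) for v in(310,320,330,340)]
# project known points
p=imaging.camera_params("side");T=np.linalg.inv(p["T"]);f=192/np.tan(np.radians(p["vfov"]/2))
for h in((-105,20,42.5),(-105,-20,42.5),(-62,-20,42.5),(-103,-13,36),(-87,-13,36),(-87,-13,42),(-46,-65,71),(50,-65,71),(-46,65,71)):
    w=np.r_[np.array([545,204.6])+h[0]*ax+h[1]*np.array([-ax[1],ax[0]]),h[2],1000]/1000
    c=T@w; print(h,np.round([(p["cx"]+f*c[0]/-c[2]-190)*7,(p["cy"]-f*c[1]/-c[2]-140)*7]))
E
```

```text
finger
240 [[-106.0, -8.0, 92.0], [-101.0, -12.0, 92.0], [-94.0, -13.0, 90.0], [-56.0, 54.0, 62.0]]
270 [[-106.0, -4.0, 72.0], [-100.0, -8.0, 72.0], [-94.0, -10.0, 71.0], [-87.0, -11.0, 70.0]]
285 [[-103.0, 4.0, 62.0], [-101.0, -8.0, 65.0], [-95.0, -11.0, 65.0], [-53.0, 64.0, 31.0]]
295 [[-103.0, 5.0, 58.0], [-99.0, -4.0, 60.0], [-29.0, 134.0, -1.0], [-53.0, 64.0, 27.0]]
pad
310 [[-46.0, 124.0, -3.0], [-41.0, 117.0, -1.0], [-74.0, 20.0, 39.0], [-71.0, 10.0, 42.0]]
320 [[-99.0, 8.0, 41.0], [-93.0, 3.0, 41.0], [-84.0, -0.0, 40.0], [-78.0, -4.0, 40.0]]
330 [[-101.0, 3.0, 39.0], [-97.0, -5.0, 41.0], [-88.0, -9.0, 41.0], [-83.0, -14.0, 41.0]]
340 [[-70.0, 74.0, -0.0], [-104.0, -18.0, 40.0], [-92.0, -17.0, 37.0], [-51.0, 55.0, 2.0]]
(-105, 20, 42.5) [146. 314.]
(-105, -20, 42.5) [181. 340.]
(-62, -20, 42.5) [260. 321.]
(-103, -13, 36) [179. 347.]
(-87, -13, 36) [209. 340.]
(-87, -13, 42) [208. 329.]
(-46, -65, 71) [331. 289.]
(50, -65, 71) [502. 248.]
(-46, 65, 71) [209. 211.]
```

The pad sits at z≈41 mm, as predicted. The closed fingertips appear at z≈55 mm, higher than the stated geometry implies, so I'll descend slowly and watch the force.

>>> servo_tool --gripper '[-1,-1,-1,-1]' --travel '[[0,1,3],[0,1,6],[0,1,8],[0,1,8]]' --rotation '[[0,0,0],[0,0,0],[0,0,0],[0,0,0]]'

```text
time: 2.9
eef_pos: [0.4538, 0.1763, 0.042]
tcp_rot: [-180.0, -0.0, -162.9]
contact_force: [-1.2, 0.8, 0.0]
width: 0.003
grasp_force: 0.0
```

>>> servo_tool --gripper '[-1,-1,-1]' --travel '[[0,0,2],[0,0,5],[0,0,5]]' --rotation '[[0,0,0],[0,0,0],[0,0,0]]'

```text
time: 3.2
eef_pos: [0.4538, 0.1763, 0.037]
tcp_rot: [-180.0, -0.0, -162.9]
contact_force: [-0.7, 0.6, -0.5]
width: 0.004
grasp_force: 0.0
```

```bash
python3 g.py -95 35; python3 - <<'E'
from h import *
im,P=cloud("side");cv2.imwrite("pics/s4.png",cv2.resize(im[140:210,190:290,::-1],None,fx=7,fy=7,interpolation=cv2.INTER_CUBIC))
E
```

```text
t 3.2 holder xyz -95.44146001965659 -0.039163415381673186 37.01576089500803 F [-0.7  0.6 -0.5] w 0.003837472866445357
shift [-0.4  0.   2. ] rot [-0.  -0.  -0.1]
```

View pics/s4.png

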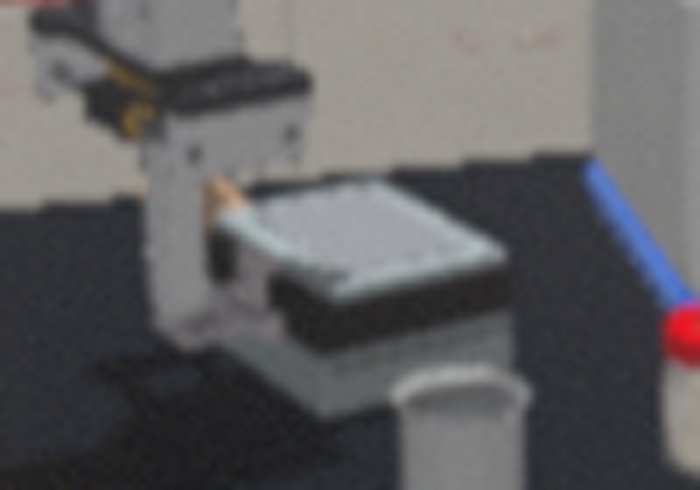

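The tip (180,330) is now nearly touching the pad, still with no force. Continuing down.

>>> servo_tool --gripper '[-1,-1,-1,-1]' --travel '[[0,0,2],[0,0,4],[0,0,5],[0,0,5]]' --rotation '[[0,0,0],[0,0,0],[0,0,0],[0,0,0]]'

```text
time: 3.65
eef_pos: [0.454, 0.1764, 0.0323]
tcp_rot: [180.0, -0.0, -162.9]
contact_force: [0.1, 0.2, 1.4]
width: 0.005
grasp_force: 0.5
```

>>> servo_tool --gripper '[-1,-1,-1,-1]' --travel '[[0,0,2],[0,0,4],[0,0,5],[0,0,5]]' --rotation '[[0,0,0],[0,0,0],[0,0,0],[0,0,0]]'

```text
time: 4.05
eef_pos: [0.4541, 0.1765, 0.0273]
tcp_rot: [180.0, 0.0, -162.9]
contact_force: [-1.2, 0.0, 2.8]
width: 0.004
grasp_force: 1.8
```

>>> servo_tool --gripper '[-1,-1,-1,-1,-1,-1]' --travel '[[0,0,1.5],[0,0,2.5],[0,0,2.5],[0,0,2.5],[0,0,2.5],[0,0,2.5]]' --rotation '[[0,0,0],[0,0,0],[0,0,0],[0,0,0],[0,0,0],[0,0,0]]'

```text
time: 4.65
eef_pos: [0.4543, 0.1765, 0.025]
tcp_rot: [180.0, 0.0, -162.9]
contact_force: [-0.7, -0.5, 4.4]
width: 0.001
grasp_force: 2.1
```

```bash
python3 g.py -95 24; python3 - <<'E'
from h import *
im,P=cloud("side");cv2.imwrite("pics/s5.png",cv2.resize(im[140:210,190:290,::-1],None,fx=7,fy=7,interpolation=cv2.INTER_CUBIC))
E
```

```text
t 4.65 holder xyz -94.92542543979229 0.01972204224001544 24.97101394204843 F [-0.7 -0.5  4.4] w 0.0008691028754709094
shift [ 0.1 -0.   1. ] rot [ 0.   0.  -0.1]
```

View pics/s5.png

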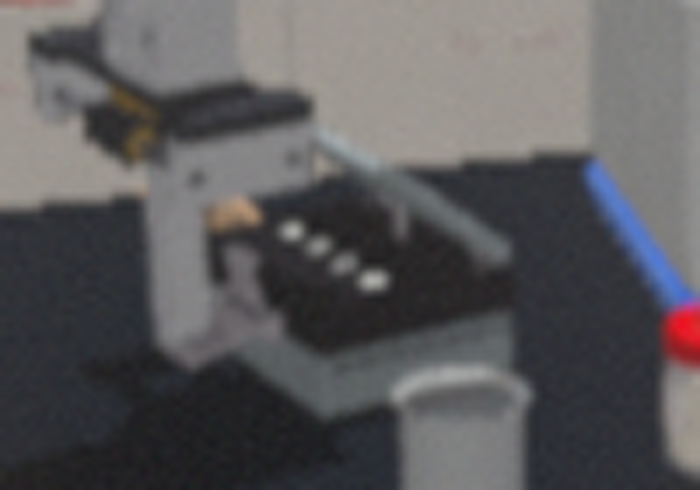

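The lid has sprung up (edge ~(320,135)). The closed tip actually sits about 9 mm above the TCP. Next I'll raise the tool and approach the lid's front edge.

>>> servo_tool --gripper '[-1,-1,-1,-1,-1,-1,-1,-1]' --travel '[[0,0,-10],[0,0,-30],[0,0,-55],[0,0,-78],[-5,0,-85],[-20,0,-85],[-40,0,-85],[-45,0,-85]]' --rotation '[[0,0,0],[0,0,0],[0,0,0],[0,0,0],[0,0,0],[0,0,0],[0,0,0],[0,0,0]]'

```text
time: 5.5
eef_pos: [0.4988, 0.1902, 0.1095]
tcp_rot: [180.0, 0.1, -163.0]
contact_force: [-0.5, 0.2, -1.4]
width: 0.01
grasp_force: 0.0
```

```bash
python3 g.py -20 112; python3 - <<'E'
from h import *
im,P=cloud("side");cv2.imwrite("pics/s6.png",cv2.resize(im[130:200,190:290,::-1],None,fx=7,fy=7,interpolation=cv2.INTER_CUBIC))
E
```

```text
t 5.5 holder xyz -48.378674381195204 -0.10816671444013912 109.50703277808945 F [-0.5  0.2 -1.4] w 0.009744929633203555
shift [-28.4   0.2  -2.5] rot [ 0.   0.1 -0.2]
```

View pics/s6.png

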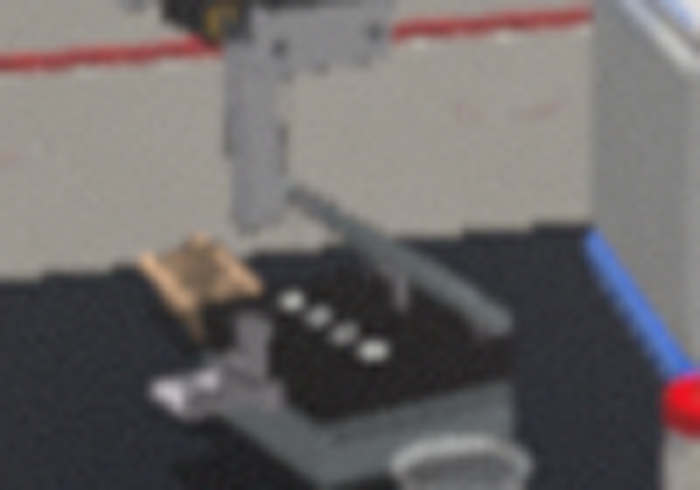

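The tip (258,225) is just in front of the lid's edge (300,195). Pushing back while rising slightly.

>>> servo_tool --gripper '[-1,-1,-1,-1,-1,-1,-1,-1]' --travel '[[-4,0,0],[-9,0,-2],[-14,0,-4],[-19,0,-6],[-24,0,-8],[-29,0,-10],[-34,0,-12],[-39,0,-13]]' --rotation '[[0,0,0],[0,0,0],[0,0,0],[0,0,0],[0,0,0],[0,0,0],[0,0,0],[0,0,0]]'

```text
time: 6.35
eef_pos: [0.535, 0.2013, 0.1233]
tcp_rot: [180.0, 0.0, -162.9]
contact_force: [-1.2, -0.4, 1.0]
width: 0.005
grasp_force: 0.6
```

>>> servo_tool --gripper '[-1,-1,-1,-1,-1,-1,-1,-1]' --travel '[[-6,0,0],[-12,0,0],[-18,0,0],[-24,0,0],[-30,0,0],[-36,0,0],[-42,0,0],[-48,0,0]]' --rotation '[[0,0,0],[0,0,0],[0,0,0],[0,0,0],[0,0,0],[0,0,0],[0,0,0],[0,0,0]]'

```text
time: 7.15
eef_pos: [0.5808, 0.2153, 0.1228]
tcp_rot: [180.0, 0.0, -162.9]
contact_force: [0.6, -0.3, 0.8]
width: 0.006
grasp_force: 0.2
```

```bash
python3 g.py 62 124; python3 - <<'E'
from h import *
im,P=cloud("side");cv2.imwrite("pics/s7.png",cv2.resize(im[120:190,190:290,::-1],None,fx=7,fy=7,interpolation=cv2.INTER_CUBIC))
E
```

```text
t 7.15 holder xyz 37.3596326212773 -0.3449953923760864 122.82037804089389 F [ 0.6 -0.3  0.8] w 0.0061669026271753725
shift [-24.6   0.4  -1.2] rot [ 0.   0.  -0.1]
```

View pics/s7.png

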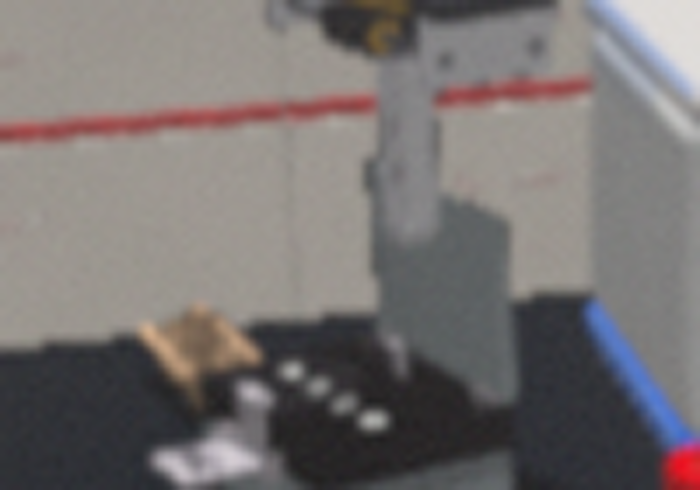

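The lid is about upright (top edge (400–510,205)), so I push on past 1.8 rad, then back off.

>>> servo_tool --gripper '[-1,-1,-1,-1,-1,-1,-1]' --travel '[[-5,0,0],[-10,0,0],[-15,0,0],[-19,0,0],[-23,0,0],[-26,0,0],[-26,0,0]]' --rotation '[[0,0,0],[0,0,0],[0,0,0],[0,0,0],[0,0,0],[0,0,0],[0,0,0]]'

```text
time: 7.9
eef_pos: [0.6057, 0.223, 0.1229]
tcp_rot: [180.0, 0.0, -162.9]
contact_force: [0.6, -0.0, 0.4]
width: 0.005
grasp_force: 0.0
```

>>> servo_tool --gripper '[-1,-1,-1,-1,-1,-1,-1,-1]' --travel '[[0,0,0],[3,0,0],[10,0,0],[30,0,0],[60,0,-10],[90,0,-25],[120,0,-40],[130,0,-50]]' --rotation '[[0,0,0],[0,0,0],[0,0,0],[0,0,0],[0,0,0],[0,0,0],[0,0,0],[0,0,0]]'

```text
time: 8.7
eef_pos: [0.4775, 0.1835, 0.1738]
tcp_rot: [-180.0, -0.1, -162.9]
contact_force: [0.8, 0.3, -0.4]
width: 0.008
grasp_force: 0.0
```

```bash
python3 g.py -80 170; python3 - <<'E'
from h import *
im,P=cloud("side");cv2.imwrite("pics/s8.png",cv2.resize(im[110:250,170:330,::-1],None,fx=4,fy=4,interpolation=cv2.INTER_CUBIC))
a=np.radians(17.2);ax=np.array([np.cos(a),np.sin(a)])
Q=P.reshape(-1,3)*1000;d=Q[:,:2]-[545,204.6];h=np.c_[d@ax,d@[-ax[1],ax[0]],Q[:,2]]
q=h[(h[:,0]>30)&(h[:,0]<110)&(abs(h[:,1])<55)&(h[:,2]>75)&(h[:,2]<150)]
k=np.polyfit(q[:,2],q[:,0],1);print(len(q),"lid angle",np.pi/2+np.arctan(k[0]),np.polyval(k,62))
im,P=cloud("top")
L=(np.abs(P[...,2]-.071)<.012)
E
```

```text
t 8.7 holder xyz -70.70335813630601 -0.1875928361918473 173.75884145346856 F [ 0.8  0.3 -0.4] w 0.00782051077062723
shift [9.3 0.2 3.8] rot [-0.  -0.1 -0.1]
394 lid angle 1.923739191977248 51.55817597052672
```

View pics/s8.png

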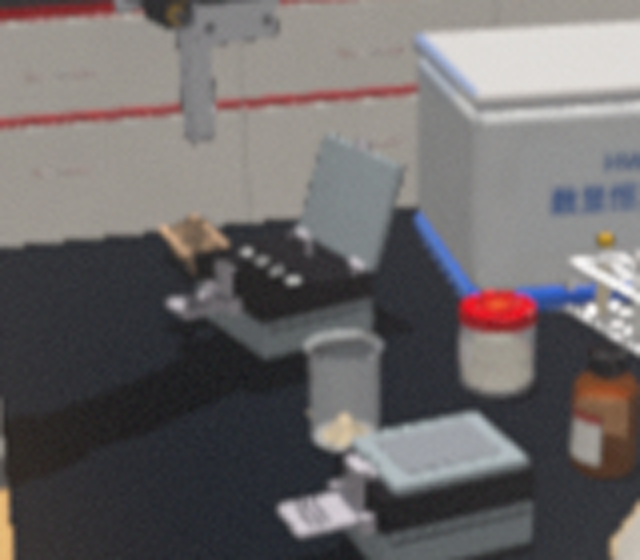

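The wide lid stands fully open on its stop (measured 1.92 rad, at (350,205)). The narrow holder at (440,455) is still shut, and the robot is clear of everything.

```bash
python3 -c "
from plant import r
print(r.finish_job())"
```

```text
the job is handed in; nothing more can be done
None
```

The wide holder's lid was released by its tab and pushed fully open; it was resting on its stop, measured at 1.92 rad, when I handed the job in at about 9 s, with the narrow holder still shut and the robot clear of everything.

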